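# Press a round flask down on its sprung stirrer cradle

## Task

Lift the amber round flask off its cork ring, keep it upright and set it in the blue sprung ring above the white stirrer; then press the flask slowly down, without ramming it, until the ring is fully down at its stop, and finish while still holding the flask pressed down there, close over the stirrer plate. Leave the clear flask and the other glassware where they are, and push on the flask, not on the ring.

Things in the scene. Friction and masses are not known exactly. Their poses are not given: they have to be found in the camera images.
- amber_flask: Amber glass round-bottom flask with a fixed black stopper, 150 mm tall, about 0.22 kg (may be 30 percent lighter or heavier). Origin at the lowest point of the bulb, z up along the neck. Bulb: sphere of 84 mm diameter centred 42 mm above the origin. Neck: 26 mm diameter, free to grasp from 86 to 126 mm above the origin; lip 32 mm wide from 128 to 133 mm; stopper knob 28 mm wide up to 150 mm. Round about its z axis. It stands on one of the two cork rings at the start
- clear_flask: Clear glass flask with a white stopper, the same shape, size and origin; stands on the other cork ring and stays there
- cork_a: Fixed cork ring lying on the bench, 92 mm outside, 60 mm inside, 25 mm high; origin at the centre of its underside. A flask stands on it with the lowest point of its bulb about 12 mm above the bench
- cork_b: Second cork ring, just like cork_a
- cradle: Fixed white stirrer, 160 x 150 mm and 36 mm high, with a round white plate (104 mm wide) to 40 mm height and three red stop posts (15 mm wide, up to 50 mm height) on a circle of 58 mm radius; carries the sprung ring above it. Origin at the centre of its underside, on the bench
- spring_ring (a point): Blue horizontal ring, 92 mm outside, 60 mm inside, 12 mm thick, with three small lugs reaching 67 mm from its axis, on three coil springs above the stirrer. The point is the centre of its underside, 70 mm above the bench at rest, z up; it sinks as it is pressed. A flask seated in it has its origin about 1 mm below this point, on the same vertical axis
- ring_slide (a joint): How far the sprung ring is pressed down, in m: 0 at rest, 0.020 at its stop (straight down). The springs push back with about 5 N at the start of the travel and 11 N at the stop, so the weight of the flask alone does not move it. At the stop the seated bulb still clears the stirrer plate by about 9 mm
- beaker: glass beaker, 70 mm wide, 90 mm tall, 0.12 kg; origin at the centre of its underside; a bystander, to be left alone
- brown_jar: brown glass jar with a black lid, 60 mm wide, 110 mm tall; origin at the centre of its underside; a bystander, to be left alone
- conical_flask: clear conical flask, 84 mm wide at the foot, 130 mm tall; origin at the centre of its underside; a bystander, to be left alone
- measuring_cylinder: narrow measuring cylinder on a blue foot 70 mm wide, 188 mm tall; origin at the centre of its underside; a bystander, to be left alone
- wash_bottle: white wash bottle with a red cap and bent spout, 66 mm wide, 165 mm tall over the spout; origin at the centre of its underside; a bystander, to be left alone
- tube_rack: white rack of test tubes, 60 x 190 mm, 106 mm tall over the tubes; origin at the centre of its underside; a bystander, to be left alone
Things that resemble listed ones, but are neither listed nor needed, are in the scene too. What is shaped like the amber_flask but purple is not meant.

How it is judged:
On the way, in this order (a step that is already met when the one before it is completed fails the run):
1. the amber flask is lifted clear of its cork ring in the gripper (height (world z) of amber_flask above 0.05 m and contact force between the fingers and amber_flask above 1 N), for 0.1 s.
2. the amber flask sits in the sprung ring, upright (horizontal distance between amber_flask and spring_ring below 0.005 m and z of amber_flask in the frame of spring_ring between -0.0065 and 0.0045 m and angle between amber_flask's own z axis and vertical below 0.2 rad and contact force between amber_flask and cradle above 0.3 N), for 0.05 s.
At the end, for the whole second after the job is handed in: The gripper presses (over 3 N) on the amber flask, seated in the ring (5 mm off axis, 6 mm in depth, 0.2 rad tilt at most), and the ring is down 16 of its 20 mm or more, at rest, fingers not pushing the ring; all other glassware upright within 40 mm of its place (horizontal distance between amber_flask and spring_ring below 0.005 m and z of amber_flask in the frame of spring_ring between -0.0065 and 0.0045 m and value of joint ring_slide above 0.016 m and angle between amber_flask's own z axis and vertical below 0.2 rad and contact force between amber_flask and cradle above 4 N and contact force between the fingers and amber_flask above 3 N and contact force between the fingers and cradle below 1 N and linear speed of amber_flask below 0.02 m/s and distance of each of beaker, brown_jar, conical_flask, measuring_cylinder, wash_bottle, tube_rack, clear_flask from where it was at the start of the episode below 0.04 m and angle between each of beaker, brown_jar, conical_flask, measuring_cylinder, wash_bottle, tube_rack, clear_flask's own z axis and vertical below 0.4 rad); the arm keeps its last pose, push and grip.
It fails at once if the ring is rammed: flask and ring press on each other with over 45 N (contact force between amber_flask and cradle above 45 N).
It fails at once if the amber flask is tipped over (more than 0.6 rad) (angle between amber_flask's own z axis and vertical above 0.6 rad).
It fails at once if a bystander is pushed over or more than 40 mm away (distance of any of beaker, brown_jar, conical_flask, measuring_cylinder, wash_bottle, tube_rack, clear_flask from where it was at the start of the episode above 0.04 m or angle between any of beaker, brown_jar, conical_flask, measuring_cylinder, wash_bottle, tube_rack, clear_flask's own z axis and vertical above 0.4 rad).
It also fails if it takes over 48 s, if anything falls off the work surface, if the arm or the gripper's body presses on something with over 40 N, if the wrist force passes 120 N, or if a joint passes its speed limit or range.

## Robot

A 6-joint arm with a two-finger parallel gripper is mounted at the origin on the work surface. World frame = base frame: x ahead of the robot, y to its left, z up, the work surface at z = 0. Lengths are in m, angles in rad, forces in N, time in s.
With the tool pointing down it reaches from about 0.325 to 0.775 m from the base axis. Payload 9.3 kg.
Tool frame: the origin (TCP) lies on the centre line of the jaws, within the pads' length; the fingertips stand 25 mm ahead of it and the grasp point (between the pads) lies 6 mm ahead of it; z points along the fingers, y is the line along which they close (so a half turn about z gives the same grasp; the last joint's range is limited). The gripper opens to 85 mm and grips with 20 to 120 N. Pads are 22 mm wide; open, the fingers measure 114 mm over their backs; the gripper's body (76 mm by 85 mm) begins 54 mm behind the grasp point. The pads swing forward as they close: fully open they stand 13 mm farther back than shut.
Start: joints at [-1.372, 0.259, 0.021, 1.334, 0, 1.418], TCP at [0.19, -0.516, 0.256] pointing down, gripper open.
Joint ranges: [-3.04, 3.04], [-0.91, 1.82], [-1.04, 1.36], [-1.92, 1.95], [-1.52, 1.45], [-3.14, 3.14]. Speed limits (rad/s): [2.22, 2.22, 2.79, 3.14, 3.14, 3.14].

## Interface

Orientations are given as [roll, pitch, yaw] about the fixed x, y, z axes, in that order (R = Rz(yaw) Ry(pitch) Rx(roll)).
In Python, from workcell import state, get_image, hand_in gives the robot as it stands.
- The arm moves only by the tool servo_tool, never from a script. Its arguments are lists of equal length, an entry for each row: "rotation": the turn, a rotation vector about the tool's x, y, z in degrees, a list of three; "travel": the shift along the tool's x, y, z in mm, a list of three; "jaw": the gripper's target within -1 to 1 (shut at 1, half-way at 0, fully open at -1). A call has exactly 8 rows; each row is the pose to reach, as a shift and turn from the pose commanded when the call began, along the tool's axes at that moment; what a row does not reach only later rows make up. A row lasts 1/12 s, in which the tool goes at most 41.7 mm and 7.16 degrees, less where a joint would pass 70% of its speed; a pose out of reach is approached as far as the arm can. A call with a gripper value outside its range is refused whole. The fingers move at their own pace and stop on an object; "squeeze" is the grip in N (left out, the last holds). Time passes only in rows, so rows that repeat a pose let the fingers close, or fill a call up. It gives the time, the measured TCP pose, the force, the opening and the grip force at its end, in the units of the state.
- state(): the state, without advancing time (a new reading comes with each control period).
- get_image(name): name is "side" or "top"; returns a dict with "color" (400x640x3 uint8, blue, green, red), "fx", "fy", "cx", "cy" (pixels), "rvec" (rotation vector, rad) and "tvec" (3), from world to camera coordinates, as OpenCV has them. Camera axes: x right, y down, z forward; pixel columns grow to the right and rows downward; lengths in m; the calibration is good to about 2 mm. A picture is of the moment at which its call begins. There is no depth.
- hand_in(): hands the job in; it is judged then, once.
The state is a dict: "time_s": time; "qpos": joint angles; "joint_velocities": joint speeds; "effort": joint torques, N m; "ee_pos": TCP position; "eef_rot": TCP orientation; "contact_force": force on the tool from outside, world axes, zero at the start; "wrist_torque": the same for the moment, N m; "width": finger opening in m; "grasp_force": force on a finger pad.
Only numpy, scipy, OpenCV 4.12 (cv2) and the standard library are available. Lean on these libraries where they do the work, as an engineer would, in place of code of your own. Each camera call takes 0.05 s, during which the arm holds its last target. There are 200 camera calls.

## Working session

There is one attempt and no reset: what is moved stays moved. The work goes in short steps, Python scripts to look and compute and a tool call to move; the robot and the scene stay as the last step left them, time stands still between calls to the robot, and variables do not carry over. Pictures are saved under pics/ and viewed, at most 10 in all, crops included, and the job is handed in when it is done.

Besides the shell and the picture viewer there is one more tool, called after "Emit:" as name(argument=value, ...), one argument or row to a line, values as JSON. servo_tool: Moves the arm, as the interface text tells. Its arguments: {"type":"object","properties":{"rotation":{"type":"array","items":{"type":"array","items":{"type":"number"}}},"travel":{"type":"array","items":{"type":"array","items":{"type":"number"}}},"jaw":{"type":"array","items":{"type":"number"}},"squeeze":{"type":"number"}},"required":["rotation","travel","jaw"]}

```bash
mkdir -p pics; ls
python3 - <<'E'
from workcell import state,get_image
import cv2,pickle
d={}
for n in("side","top"):
    d[n]=get_image(n); cv2.imwrite(f"pics/{n}0.png",d[n]["color"])
    print(n,{k:v for k,v in d[n].items() if k!="color"})
pickle.dump(d,open("im0.pkl","wb"))
print(state())
E
```

```text
pics
side {'fx': 497.2018820729821, 'fy': 497.2018820729821, 'cx': 315.13364604044415, 'cy': 201.13894907175697, 'rvec': array([ 0.7557251 , -2.35359217,  1.37520413]), 'tvec': array([0.42282987, 0.23122755, 1.15474999])}
top {'fx': 384.04396041377913, 'fy': 384.04396041377913, 'cx': 319.3284844725832, 'cy': 204.3490151619436, 'rvec': array([ 2.15482603, -2.20527043,  0.08233412]), 'tvec': array([-0.00682156,  0.55615452,  1.28641436])}
{'time_s': 0.1, 'qpos': array([-1.37159543e+00,  2.59155757e-01,  2.08763434e-02,  1.33369687e+00,
       -2.53092215e-05,  1.41821996e+00]), 'joint_velocities': array([ 7.80134076e-04, -1.99999307e-03,  1.96037455e-03, -1.22390012e-03,
        8.86970625e-04,  9.93468012e-05]), 'effort': array([ 6.36276993e-03, -5.56694698e+01,  3.45071018e+01,  1.16115910e-02,
       -3.98542579e-05,  7.59330646e-06]), 'ee_pos': array([ 0.18947254, -0.51611786,  0.25573104]), 'eef_rot': array([-3.14042256e+00, -1.54320061e-04,  3.51777192e-01]), 'contact_force': array([-0.78016523, -0.23436204, -0.19130246]), 'wrist_torque': array([-0.02413997,  0.00488537,  0.0339153 ]), 'grasp_force': 0.0, 'width': 0.08539573366419628}
```

View pics/side0.png

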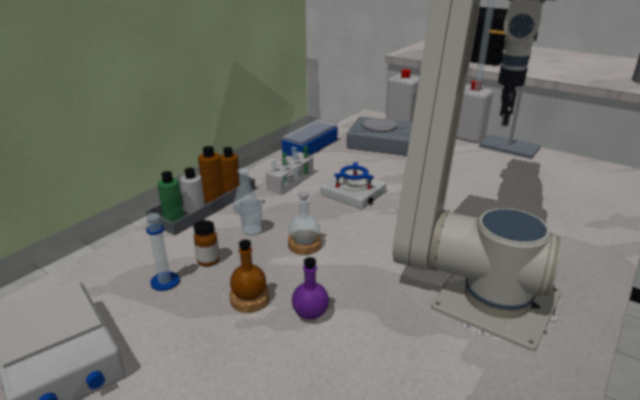

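View pics/top0.png

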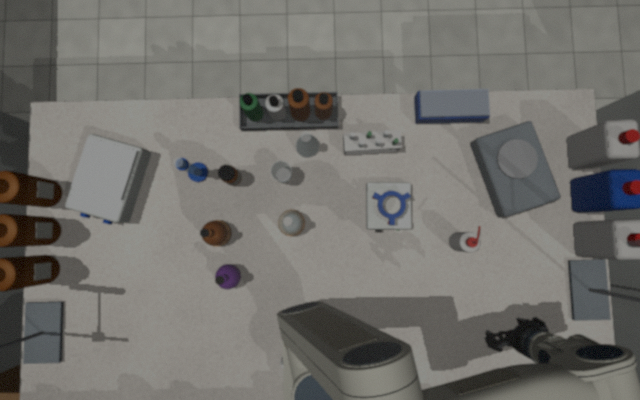

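The side view shows the amber flask at about (248,285), stopper at (245,244), and the blue ring at (354,173). In the top view the amber bulb is at about (215,233) and the ring at (391,206). The purple decoy is at (310,298) in the side view.

```bash
cat > h.py <<'E'
import numpy as np,cv2
def ray(c,u,v):
    R,_=cv2.Rodrigues(c["rvec"]); o=-R.T@c["tvec"]
    d=R.T@np.array([(u-c["cx"])/c["fx"],(v-c["cy"])/c["fy"],1]); return o,d/np.linalg.norm(d)
def onz(c,u,v,z):
    o,d=ray(c,u,v); return (o+d*(z-o[2])/d[2]).round(4)
def tri(r1,r2):
    A=np.stack([r1[1],-r2[1]],1); s=np.linalg.lstsq(A,r2[0]-r1[0],rcond=None)[0]
    a=r1[0]+s[0]*r1[1]; b=r2[0]+s[1]*r2[1]; return ((a+b)/2).round(4),round(float(np.linalg.norm(a-b)),4)
def proj(c,p): return cv2.projectPoints(np.array(p,float).reshape(-1,1,3),c["rvec"],c["tvec"],np.array([[c["fx"],0,c["cx"]],[0,c["fy"],c["cy"]],[0,0,1]]),None)[0][:,0].round(1)
def mask(c,box,lo,hi):
    x0,y0,x1,y1=box; h=cv2.cvtColor(c["color"],cv2.COLOR_BGR2HSV); m=cv2.inRange(h,np.array(lo),np.array(hi))
    k=np.zeros_like(m); k[y0:y1,x0:x1]=m[y0:y1,x0:x1]; return k
E
python3 - <<'E'
from h import *
import pickle
d=pickle.load(open("im0.pkl","rb")); s,t=d["side"],d["top"]
# ring
for c,b in((t,(365,180,420,230)),(s,(325,155,385,190))):
    m=mask(c,b,(105,110,40),(125,255,255))
    cs,h=cv2.findContours(m,cv2.RETR_CCOMP,cv2.CHAIN_APPROX_NONE)
    for q,hh in zip(cs,h[0]):
        if len(q)>8:
            mo=cv2.moments(q); e=cv2.fitEllipse(q); print("ring",len(q),"hole" if hh[3]>=0 else "out",cv2.boundingRect(q),np.round(e[0],1),np.round(e[1],1),onz(c,*e[0],.076))
# amber
for c,b in((t,(190,212,240,252)),(s,(215,240,280,312))):
    m=mask(c,b,(3,150,30),(20,255,255)); q=max(cv2.findContours(m,0,1)[0],key=cv2.contourArea)
    print("amber",cv2.boundingRect(q),np.round(cv2.minEnclosingCircle(q)[0],1),cv2.minEnclosingCircle(q)[1], cv2.fitEllipse(q))
    cv2.drawContours(c["color"],[q],-1,(0,255,0),1)
A=cv2.resize(t["color"][205:260,180:260],None,fx=5,fy=5,interpolation=0);B=cv2.resize(s["color"][235:315,205:285],None,fx=5,fy=5,interpolation=0)
cv2.imwrite("pics/c1.png",np.hstack([cv2.copyMakeBorder(A,0,400-A.shape[0],0,0,0),B]))
E
```

```text
ring 101 out (374, 192, 35, 32) [391.3 204.4] [29.9 30.7] [ 0.5459 -0.2544  0.076 ]
ring 59 hole (381, 194, 22, 22) [391.3 204.3] [21.  21.1] [ 0.5463 -0.2545  0.076 ]
ring 81 out (335, 163, 37, 17) [353.8 172.1] [14.4 35.2] [ 0.5503 -0.2521  0.076 ]
ring 41 hole (344, 168, 20, 9) [353.4 171.7] [ 7.9 19.9] [ 0.5528 -0.2533  0.076 ]
amber (205, 236, 13, 7) [211.  238.5] 6.020897388458252 ((210.852294921875, 239.14828491210938), (5.073634624481201, 10.596596717834473), 97.01471710205078)
amber (231, 247, 36, 54) [248.3 273.7] 26.715538024902344 ((247.49856567382812, 278.0730895996094), (32.51704788208008, 50.81725311279297), 174.5494384765625)
```

View pics/c1.png

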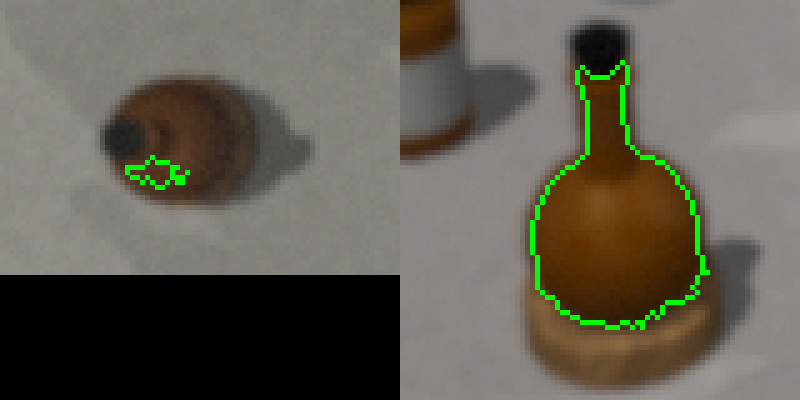

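The crops show the amber flask clearly. The knob is at about (204.4,232.6) in the top view and (245,244) in the side view. The bulb in the side view is centred at about (248.4,283).

Run:
```python
from h import *
import pickle
d=pickle.load(open("im0.pkl","rb")); s,t=d["side"],d["top"]
K={}
for n,c,b in(("t",t,(198,225,211,240)),("s",s,(238,238,252,250))):
    m=mask(c,b,(0,0,0),(180,255,55)); mo=cv2.moments(m,True); K[n]=(mo["m10"]/mo["m00"],mo["m01"]/mo["m00"]); print(n,mo["m00"],K[n])
print("knob",tri(ray(t,*K["t"]),ray(s,*K["s"])),"top@.157",onz(t,*K["t"],.157),"side@.152",onz(s,*K["s"],.152))
print("bulb side",onz(s,248.4,283,.054))
for p in K: pass
m=mask(s,(225,265,275,300),(3,150,30),(20,255,255)); q=max(cv2.findContours(m,0,1)[0],key=cv2.contourArea)[:,0].astype(float)
q=q[(q[:,1]>268)&(q[:,1]<290)&((q[:,0]<240)|(q[:,0]>256))]
a=np.linalg.lstsq(np.c_[2*q,np.ones(len(q))],(q**2).sum(1),rcond=None)[0]; print("circ",a[:2],np.sqrt(a[2]+a[0]**2+a[1]**2),onz(s,a[0],a[1],.054))
# top bulb blob
g=mask(t,(195,215,235,250),(0,80,0),(25,255,120)); q=max(cv2.findContours(g,0,1)[0],key=cv2.contourArea); print(cv2.boundingRect(q),onz(t,216,233,.054))
print(proj(s,(.5459,-.2544,.076)),proj(t,(.5459,-.2544,.076)))
```

```text
t 49.0 (204.42857142857142, 232.42857142857142)
s 88.0 (244.67045454545453, 244.5340909090909)
knob (array([0.4688, 0.3322, 0.1562]), 0.0025) top@.157 [0.4678 0.3311 0.157 ] side@.152 [0.4744 0.3284 0.152 ]
bulb side [0.4659 0.3355 0.054 ]
circ [247.89097953 282.73964862] 17.004276000923475 [0.4675 0.3355 0.054 ]
(203, 221, 28, 25) [0.4663 0.3239 0.054 ]
[[355.4 172.2]] [[391.3 204.4]]
```

```bash
cat >> h.py <<'E'
from scipy.spatial.transform import Rotation as Ro
def go(p,yaw,st=None):
    from workcell import state
    s=state(); R=Ro.from_euler("xyz",s["eef_rot"]); T=Ro.from_euler("xyz",[np.pi,0,yaw])
    print("t",round(s["time_s"],2),"pos",s["ee_pos"].round(4),"rpy",s["eef_rot"].round(3),"F",s["contact_force"].round(1),"w",round(s["width"],4),"g",round(s["grasp_force"],1),"q",s["qpos"].round(2))
    print("travel",(R.inv().apply(np.array(p)-s["ee_pos"])*1000).round(1),"rot",(R.inv()*T).as_rotvec(degrees=True).round(2))
E
python3 -c "
from h import *
go((.40,-.25,.27),1.0)"
```

```text
t 0.1 pos [ 0.1895 -0.5161  0.2557] rpy [-3.14  -0.     0.352] F [-0.8 -0.2 -0.2] w 0.0854 g 0.0 q [-1.37  0.26  0.02  1.33 -0.    1.42]
travel [ 289.3 -177.3  -14. ] rot [-6.000e-02 -3.000e-02 -3.714e+01]
```

Emit:
servo_tool(
  rotation=[
    [0,0,-5],
    [0,0,-10],
    [0,0,-15],
    [0,0,-20],
    [0,0,-25],
    [0,0,-30],
    [0,0,-35],
    [0,0,-37],
  ],
  travel=[
    [36,-22,-2],
    [72,-44,-4],
    [108,-66,-6],
    [144,-88,-8],
    [180,-110,-10],
    [216,-132,-12],
    [252,-154,-14],
    [289,-177,-14],
  ],
  jaw=[-1,-1,-1,-1,-1,-1,-1,-1],
  squeeze=60,
)

```text
time_s: 0.77
ee_pos: [0.397, -0.2534, 0.2705]
eef_rot: [3.141, 0.0, 1.002]
contact_force: [-0.4, -1.9, 0.4]
width: 0.0855
grasp_force: 0.0
```

```bash
python3 -c "
from h import *
go((.45,.04,.27),1.6)"
```

```text
t 0.77 pos [ 0.397  -0.2534  0.2705] rpy [3.141 0.    1.002] F [-0.4 -1.9  0.4] w 0.0855 g 0.0 q [-0.75  0.12 -0.12  1.33 -0.    1.39]
travel [ 275.8 -113.3    0.5] rot [ 2.000e-02  1.000e-02 -3.425e+01]
```

Emit:
servo_tool(
  rotation=[
    [0,0,-4],
    [0,0,-9],
    [0,0,-13],
    [0,0,-17],
    [0,0,-21],
    [0,0,-26],
    [0,0,-30],
    [0,0,-34],
  ],
  travel=[
    [34,-14,0],
    [69,-28,0],
    [103,-42,0],
    [138,-56,0],
    [172,-71,0],
    [207,-85,0],
    [241,-99,0],
    [276,-113,0],
  ],
  jaw=[-1,-1,-1,-1,-1,-1,-1,-1],
)

```text
time_s: 1.43
ee_pos: [0.4507, 0.0398, 0.2702]
eef_rot: [-3.142, 0.0, 1.594]
contact_force: [0.4, -0.2, 0.9]
width: 0.0856
grasp_force: 0.0
```

```bash
python3 -c "
from h import *
go((.468,.332,.25),2.15)"
```

```text
t 1.43 pos [0.4507 0.0398 0.2702] rpy [-3.142  0.     1.594] F [ 0.4 -0.2  0.9] w 0.0856 g 0.0 q [-0.1   0.09 -0.16  1.33 -0.    1.45]
travel [291.7  24.2  20.2] rot [-1.000e-02  0.000e+00 -3.183e+01]
```

Emit:
servo_tool(
  rotation=[
    [0,0,-4],
    [0,0,-9],
    [0,0,-13],
    [0,0,-18],
    [0,0,-22],
    [0,0,-27],
    [0,0,-32],
    [0,0,-32],
  ],
  travel=[
    [40,3,3],
    [80,7,6],
    [120,10,9],
    [160,13,12],
    [200,17,15],
    [240,20,18],
    [280,23,20],
    [292,24,20],
  ],
  jaw=[-1,-1,-1,-1,-1,-1,-1,-1],
)

```text
time_s: 2.1
ee_pos: [0.4684, 0.3348, 0.2488]
eef_rot: [-3.141, -0.001, 2.158]
contact_force: [-0.8, -0.4, -0.3]
width: 0.0856
grasp_force: 0.0
```

Run:
```python
from h import *
from workcell import get_image
import pickle
go((.468,.332,.19),2.15)
d={n:get_image(n) for n in("side","top")}; pickle.dump(d,open("im1.pkl","wb"))
s,t=d["side"]["color"],d["top"]["color"]
cv2.imwrite("pics/c2.png",np.hstack([cv2.resize(s[170:320,190:310],(400,500)),cv2.resize(t[180:280,165:245],(400,500))]))
```

```text
t 2.1 pos [0.4684 0.3348 0.2488] rpy [-3.141e+00 -1.000e-03  2.158e+00] F [-0.8 -0.4 -0.3] w 0.0856 g 0.0 q [0.47 0.31 0.07 1.34 0.   1.46]
travel [-2.1 -1.8 58.8] rot [-0.06 -0.07  0.45]
```

View pics/c2.png

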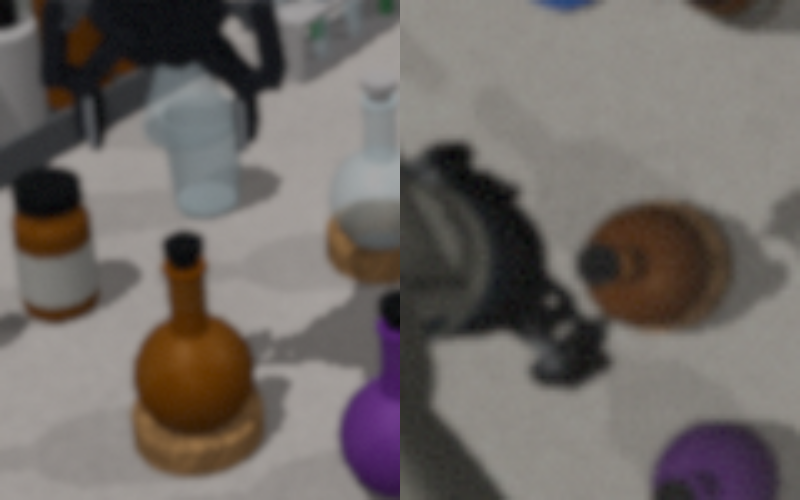

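The side view shows the fingertips at about (217.6,213.5) and (263.5,211.5), with the knob below them at (245,244) and the neck at (246,261). In the top view the gripper stands to the left of the flask because of parallax.

Run:
```python
from h import *
import pickle
d=pickle.load(open("im1.pkl","rb")); s,t=d["side"],d["top"]
R=Ro.from_euler("xyz",[np.pi,0,2.158]); p=np.array([.4684,.3348,.2488])
for z in(.005,.012,.025):
  for y in(-.05,.05): print(z,y,proj(s,p+R.apply([0,y,z])),proj(t,p+R.apply([0,y,z])))
print(proj(s,(.468,.332,.11)),proj(s,(.468,.332,.154)),proj(t,(.468,.332,.157)))
```

```text
0.005 -0.05 [[265.4 210.8]] [[203.6 246.7]]
0.005 0.05 [[217.7 210.1]] [[184.  217.5]]
0.012 -0.05 [[265.6 213.7]] [[204.4 246.7]]
0.012 0.05 [[218.  212.9]] [[184.9 217.6]]
0.025 -0.05 [[265.9 219. ]] [[205.8 246.5]]
0.025 0.05 [[218.7 218.2]] [[186.5 217.8]]
[[247.  261.9]] [[245.6 245.5]] [[204.1 232.4]]
```

Emit:
servo_tool(
  rotation=[
    [0,0,0],
    [0,0,0],
    [0,0,0],
    [0,0,0],
    [0,0,0],
    [0,0,0],
    [0,0,0],
    [0,0,0],
  ],
  travel=[
    [-1.5,-1,20],
    [-1.5,-1,40],
    [-1.5,-1,60],
    [-1.5,-1,80],
    [-1.5,-1,100],
    [-1.5,-1,115],
    [-1.5,-1,123],
    [-1.5,-1,123],
  ],
  jaw=[-1,-1,-1,-1,-1,-1,-1,-1],
)

```text
time_s: 2.87
ee_pos: [0.4685, 0.327, 0.1258]
eef_rot: [-3.139, -0.0, 2.148]
contact_force: [0.7, -0.4, -0.0]
width: 0.0856
grasp_force: 0.0
```

Run:
```python
from h import *
from workcell import get_image
go((.468,.333,.125),2.15)
s=get_image("side")["color"]
cv2.imwrite("pics/c3.png",cv2.resize(s[190:320,190:310],(480,520)))
```

```text
t 2.87 pos [0.4685 0.327  0.1258] rpy [-3.139 -0.     2.148] F [ 0.7 -0.4 -0. ] w 0.0856 g 0.0 q [ 0.46  0.36 -0.17  1.04 -0.    1.46]
travel [5.2 2.9 0.8] rot [-0.17 -0.01 -0.14]
```

View pics/c3.png

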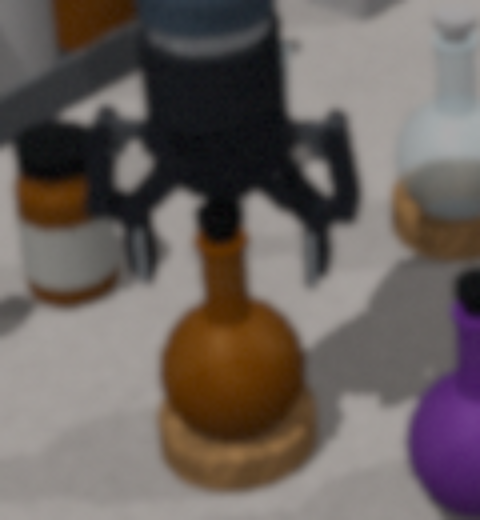

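The neck at crop (222,270) lies between the two open fingers, at crop x 140 and 318. I'll shift the tool by about 5 mm and close.

Emit:
servo_tool(
  rotation=[
    [0,0,0],
    [0,0,0],
    [0,0,0],
    [0,0,0],
    [0,0,0],
    [0,0,0],
    [0,0,0],
    [0,0,0],
  ],
  travel=[
    [3,2,0],
    [5,3,0],
    [5,3,0],
    [5,3,0],
    [5,3,0],
    [5,3,0],
    [5,3,0],
    [5,3,0],
  ],
  jaw=[-1,-1,1,1,1,1,1,1],
  squeeze=60,
)

```text
time_s: 3.58
ee_pos: [0.4687, 0.3343, 0.1274]
eef_rot: [-3.141, 0.0, 2.15]
contact_force: [-1.4, -1.2, 2.5]
width: 0.0264
grasp_force: 58.4
```

Emit:
servo_tool(
  rotation=[
    [0,0,0],
    [0,0,0],
    [0,0,0],
    [0,0,0],
    [0,0,0],
    [0,0,0],
    [0,0,0],
    [0,0,0],
  ],
  travel=[
    [0,0,0],
    [0,0,0],
    [0,0,0],
    [0,0,0],
    [0,0,0],
    [0,0,0],
    [0,0,0],
    [0,0,0],
  ],
  jaw=[1,1,1,1,1,1,1,1],
)

```text
time_s: 4.25
ee_pos: [0.4687, 0.3344, 0.1273]
eef_rot: [-3.142, 0.0, 2.149]
contact_force: [-2.5, -0.6, 4.0]
width: 0.026
grasp_force: 58.6
```

Emit:
servo_tool(
  rotation=[
    [0,0,0],
    [0,0,0],
    [0,0,0],
    [0,0,0],
    [0,0,0],
    [0,0,0],
    [0,0,0],
    [0,0,0],
  ],
  travel=[
    [0,0,-8],
    [0,0,-20],
    [0,0,-45],
    [0,0,-75],
    [0,0,-105],
    [0,0,-135],
    [0,0,-160],
    [0,0,-175],
  ],
  jaw=[1,1,1,1,1,1,1,1],
)

```text
time_s: 4.92
ee_pos: [0.4693, 0.3347, 0.3056]
eef_rot: [3.138, 0.0, 2.15]
contact_force: [-0.3, 0.7, -1.9]
width: 0.0262
grasp_force: 59.1
```

```bash
python3 -c "
from h import *
go((.46,.10,.303),1.74)
go((.48,-.10,.303),1.35)"
```

```text
t 4.92 pos [0.4693 0.3347 0.3056] rpy [3.138 0.    2.15 ] F [-0.3  0.7 -1.9] w 0.0262 g 59.1 q [0.47 0.29 0.2  1.47 0.   1.47]
travel [-191.4 -136.1    2.2] rot [ 0.22 -0.03 23.46]
t 4.92 pos [0.4693 0.3347 0.3056] rpy [3.138 0.    2.15 ] F [-0.3  0.7 -1.9] w 0.0262 g 59.1 q [0.47 0.29 0.2  1.47 0.   1.47]
travel [-369.8 -228.8    1.9] rot [ 0.21 -0.07 45.81]
```

Emit:
servo_tool(
  rotation=[
    [0,0,2],
    [0,0,5],
    [0,0,8],
    [0,0,12],
    [0,0,15],
    [0,0,18],
    [0,0,21],
    [0,0,23],
  ],
  travel=[
    [-14,-10,0],
    [-38,-27,0],
    [-65,-46,0],
    [-95,-68,0],
    [-125,-89,0],
    [-153,-109,0],
    [-177,-126,0],
    [-191,-136,0],
  ],
  jaw=[1,1,1,1,1,1,1,1],
)

```text
time_s: 5.58
ee_pos: [0.4592, 0.0976, 0.3026]
eef_rot: [3.141, 0.001, 1.744]
contact_force: [1.0, 0.3, -1.9]
width: 0.0259
grasp_force: 60.1
```

```bash
python3 -c "
from h import *
go((.48,-.12,.303),1.45)"
```

```text
t 5.58 pos [0.4592 0.0976 0.3026] rpy [3.141e+00 1.000e-03 1.744e+00] F [ 1.   0.3 -1.9] w 0.0259 g 60.1 q [ 0.03  0.11 -0.05  1.41 -0.    1.43]
travel [-2.18e+02 -1.69e+01 -2.00e-01] rot [ 0.03  0.03 16.83]
```

Emit:
servo_tool(
  rotation=[
    [0,0,2],
    [0,0,4],
    [0,0,6],
    [0,0,8],
    [0,0,10],
    [0,0,13],
    [0,0,15],
    [0,0,17],
  ],
  travel=[
    [-18,-1,0],
    [-45,-3,0],
    [-75,-6,0],
    [-107,-8,0],
    [-139,-11,0],
    [-170,-13,0],
    [-198,-15,0],
    [-218,-17,0],
  ],
  jaw=[1,1,1,1,1,1,1,1],
)

```text
time_s: 6.25
ee_pos: [0.4814, -0.1199, 0.3023]
eef_rot: [3.141, 0.0, 1.448]
contact_force: [0.3, 0.4, -1.8]
width: 0.0261
grasp_force: 60.1
```

```bash
python3 -c "
from h import *
go((.546,-.254,.27),1.2)"
```

```text
t 6.25 pos [ 0.4814 -0.1199  0.3023] rpy [3.141 0.    1.448] F [ 0.3  0.4 -1.8] w 0.0261 g 60.1 q [-0.41  0.16  0.    1.42 -0.    1.28]
travel [-125.2   80.5   32.4] rot [ 0.03  0.02 14.22]
```

Emit:
servo_tool(
  rotation=[
    [0,0,2],
    [0,0,4],
    [0,0,6],
    [0,0,8],
    [0,0,10],
    [0,0,12],
    [0,0,13],
    [0,0,14],
  ],
  travel=[
    [-14,9,3],
    [-32,20,8],
    [-52,33,13],
    [-73,47,18],
    [-94,60,23],
    [-112,72,28],
    [-122,78,31],
    [-125,80,32],
  ],
  jaw=[1,1,1,1,1,1,1,1],
)

```text
time_s: 6.92
ee_pos: [0.5464, -0.2523, 0.2688]
eef_rot: [-3.14, -0.0, 1.205]
contact_force: [-0.6, 0.5, -2.4]
width: 0.0262
grasp_force: 59.9
```

Run:
```python
from h import *
from workcell import get_image
import pickle
go((.546,-.254,.22),1.2)
d={n:get_image(n) for n in("side","top")}; pickle.dump(d,open("im2.pkl","wb"))
s,t=d["side"]["color"],d["top"]["color"]
cv2.imwrite("pics/c4.png",np.hstack([cv2.resize(s[105:215,310:398],(400,500)),cv2.resize(t[160:260,355:435],(400,500))]))
```

```text
t 6.92 pos [ 0.5464 -0.2523  0.2688] rpy [-3.14  -0.     1.205] F [-0.6  0.5 -2.4] w 0.0262 g 59.9 q [-0.57  0.35  0.18  1.41 -0.    1.36]
travel [-1.7  0.3 48.8] rot [-0.09 -0.02  0.29]
```

View pics/c4.png

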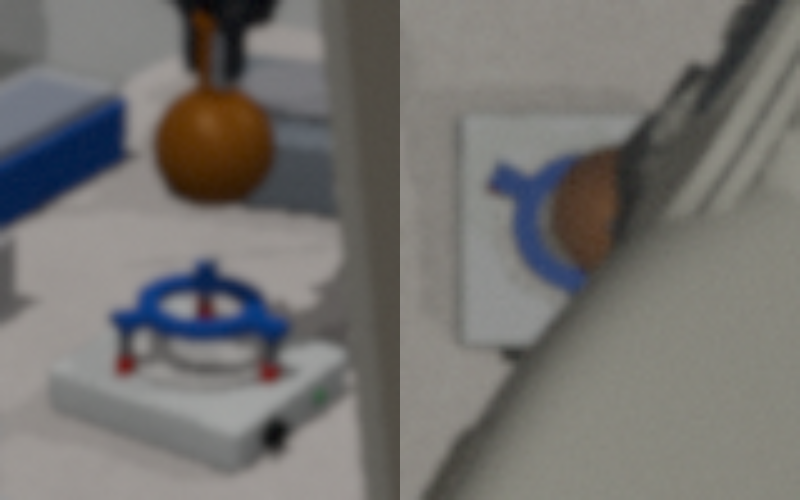

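The side view shows the amber bulb at about (357,137) hanging upright over the ring at (355,172). In the top view the arm hides part of it, but the left arcs of the bulb and the ring are visible.

```bash
cat >> h.py <<'E'
def bulb(c,box,lo=(3,120,25),hi=(20,255,255),rows=None,r=None):
    m=mask(c,box,lo,hi); q=max(cv2.findContours(m,0,1)[0],key=cv2.contourArea)[:,0].astype(float)
    if rows: q=q[(q[:,1]>=rows[0])&(q[:,1]<=rows[1])]
    a=np.linalg.lstsq(np.c_[2*q,np.ones(len(q))],(q**2).sum(1),rcond=None)[0]
    return a[:2].round(2),np.sqrt(a[2]+a[0]**2+a[1]**2).round(2)
E
python3 - <<'E'
from h import *
import pickle
d=pickle.load(open("im2.pkl","rb")); s,t=d["side"],d["top"]
p=np.array([.5464,-.2523,.2688])
c,r=bulb(s,(335,115,378,155),rows=(126,152)); z=.2688-.0733
print("side bulb",c,r,"xy",onz(s,*c,z),"expected px",proj(s,[p[0],p[1],z]))
m=mask(s,(325,155,378,192),(105,110,40),(125,255,255)); cs,h=cv2.findContours(m,cv2.RETR_CCOMP,1)
for q in cs:
    if len(q)>10:
        e=cv2.fitEllipse(q); print("ring",e,onz(s,*e[0],.076))
# synthetic: expected outline of ring centred (.546,-.2545) in side view
th=np.linspace(0,2*np.pi,100)
for rr,zz in((.046,.082),(.046,.070),(.030,.082),(.030,.070)):
    e=cv2.fitEllipse(proj(s,np.c_[.546+rr*np.cos(th),-.2545+rr*np.sin(th),0*th+zz]).astype(np.float32)); print(rr,zz,np.round(e[0],1),np.round(e[1],1))
# pixel jacobian
print(proj(s,[[.546,-.2545,.076],[.556,-.2545,.076],[.546,-.2445,.076],[.546,-.2545,.086]]))
E
```

```text
side bulb [356.86 136.37] 12.11 xy [ 0.5483 -0.2582  0.1955] expected px [[356.4 137.1]]
ring ((354.0925598144531, 172.31988525390625), (14.179429054260254, 36.11133575439453), 94.09683227539062) [ 0.5488 -0.2511  0.076 ]
ring ((353.7301025390625, 171.6718292236328), (7.967223167419434, 20.0472469329834), 88.95989990234375) [ 0.5522 -0.2544  0.076 ]
0.046 0.082 [355.5 170.6] [12.7 29.2]
0.046 0.07 [355.4 174. ] [12.8 29.1]
0.03 0.082 [355.5 170.5] [ 8.3 19. ]
0.03 0.07 [355.4 173.9] [ 8.3 18.9]
[[355.4 172.2]
 [352.7 171.4]
 [353.8 173.3]
 [355.5 169.3]]
```

Run:
```python
from h import *
import pickle
from scipy.optimize import least_squares
d0=pickle.load(open("im0.pkl","rb"));d=pickle.load(open("im2.pkl","rb")); s,t=d["side"],d["top"]
h=cv2.cvtColor(t["color"],cv2.COLOR_BGR2HSV)
for v in range(190,216,3): print(v,[tuple(x) for x in h[v,380:400:1]][3:16])
# ring, early top image: outer-arc/inner fits by radius-limited contour pts
c=d0["top"]; m=mask(c,(365,180,420,230),(105,90,40),(125,255,255)); cs,_=cv2.findContours(m,cv2.RETR_CCOMP,1)
for q in cs:
    if len(q)<10: continue
    P=np.array([onz(c,*x,.079)[:2] for x in q[:,0]]); f=lambda a:np.hypot(P[:,0]-a[0],P[:,1]-a[1])-a[2]
    r=least_squares(f,[.546,-.254,.04],loss="soft_l1",f_scale=.002); print("top ring",r.x.round(4))
c=s; m=mask(c,(325,155,378,192),(105,90,40),(125,255,255)); cs,_=cv2.findContours(m,cv2.RETR_CCOMP,1)
for q in cs:
    if len(q)<10: continue
    P=np.array([onz(c,*x,.076)[:2] for x in q[:,0]]); f=lambda a:np.hypot(P[:,0]-a[0],P[:,1]-a[1])-a[2]
    r=least_squares(f,[.546,-.254,.04],loss="soft_l1",f_scale=.003); print("side ring",r.x.round(4),proj(c,[*r.x[:2],.076]))
```

```text
190 [(np.uint8(38), np.uint8(7), np.uint8(141)), (np.uint8(24), np.uint8(9), np.uint8(138)), (np.uint8(45), np.uint8(4), np.uint8(135)), (np.uint8(70), np.uint8(6), np.uint8(128)), (np.uint8(114), np.uint8(10), np.uint8(125)), (np.uint8(107), np.uint8(15), np.uint8(120)), (np.uint8(105), np.uint8(13), np.uint8(114)), (np.uint8(110), np.uint8(14), np.uint8(108)), (np.uint8(120), np.uint8(2), np.uint8(106)), (np.uint8(20), np.uint8(15), np.uint8(99)), (np.uint8(16), np.uint8(31), np.uint8(90)), (np.uint8(12), np.uint8(56), np.uint8(82)), (np.uint8(17), np.uint8(65), np.uint8(78))]
193 [(np.uint8(110), np.uint8(47), np.uint8(120)), (np.uint8(111), np.uint8(91), np.uint8(115)), (np.uint8(111), np.uint8(123), np.uint8(110)), (np.uint8(113), np.uint8(133), np.uint8(109)), (np.uint8(112), np.uint8(127), np.uint8(104)), (np.uint8(117), np.uint8(85), np.uint8(87)), (np.uint8(143), np.uint8(35), np.uint8(59)), (np.uint8(7), np.uint8(72), np.uint8(64)), (np.uint8(10), np.uint8(92), np.uint8(69)), (np.uint8(13), np.uint8(104), np.uint8(71)), (np.uint8(10), np.uint8(101), np.uint8(71)), (np.uint8
[... 3688 characters left out ...]
(137), np.uint8(112)), (np.uint8(111), np.uint8(145), np.uint8(114)), (np.uint8(111), np.uint8(139), np.uint8(112)), (np.uint8(111), np.uint8(137), np.uint8(112)), (np.uint8(112), np.uint8(129), np.uint8(113)), (np.uint8(111), np.uint8(132), np.uint8(104)), (np.uint8(114), np.uint8(115), np.uint8(100)), (np.uint8(120), np.uint8(87), np.uint8(79)), (np.uint8(128), np.uint8(16), np.uint8(63)), (np.uint8(13), np.uint8(44), np.uint8(69)), (np.uint8(21), np.uint8(33), np.uint8(77)), (np.uint8(23), np.uint8(26), np.uint8(77))]
top ring [ 0.5457 -0.2539  0.0441]
top ring [ 0.5462 -0.2537  0.033 ]
side ring [ 0.5498 -0.2514  0.0493] [[353.9 172.2]]
side ring [ 0.5528 -0.2553  0.0286] [[353.7 171.5]]
```

Run:
```python
from h import *
import pickle
from scipy.optimize import least_squares
d=pickle.load(open("im2.pkl","rb")); s,t=d["side"],d["top"]
z=.1955
m=mask(t,(375,180,398,220),(0,60,40),(25,255,255)); q=max(cv2.findContours(m,0,1)[0],key=cv2.contourArea)[:,0].astype(float)
q=np.array([q[q[:,1]==v].min(0) for v in range(192,213) if (q[:,1]==v).any()]); q=q[q[:,0]<394]-[.5,0]
depth=(cv2.Rodrigues(t["rvec"])[0]@np.array([.546,-.254,z])+t["tvec"])[2]; R=t["fx"]*.042/depth
r=least_squares(lambda a:np.hypot(*(q-a).T)-R,[400,202]); print(r.x,R,abs(r.fun).max(),"top bulb",onz(t,*r.x,z),"FK px",proj(t,[.5464,-.2523,z]))
```

```text
[399.80289358 202.57962514] 14.22725121162593 0.9876405151534726 top bulb [ 0.5419 -0.2576  0.1955] FK px [[398.  201.1]]
```

Emit:
servo_tool(
  rotation=[
    [0,0,0],
    [0,0,0],
    [0,0,0],
    [0,0,0],
    [0,0,0],
    [0,0,0],
    [0,0,0],
    [0,0,0],
  ],
  travel=[
    [1,0,5],
    [2,0.5,13],
    [3,1,22],
    [4,1,31],
    [5,1.5,40],
    [5.5,1.5,46],
    [5.5,1.5,49],
    [5.5,1.5,49],
  ],
  jaw=[1,1,1,1,1,1,1,1],
)

```text
time_s: 7.68
ee_pos: [0.5488, -0.2463, 0.2203]
eef_rot: [-3.14, -0.0, 1.207]
contact_force: [0.2, -0.1, -1.6]
width: 0.0261
grasp_force: 60.0
```

Run:
```python
from h import *
from workcell import get_image,state
import pickle
from scipy.optimize import least_squares
go((.546,-.254,.19),1.2)
d={n:get_image(n) for n in("side","top")}; pickle.dump(d,open("im3.pkl","wb"))
s,t=d["side"],d["top"]
p=state()["ee_pos"]; z=p[2]-.0733
c,r=bulb(s,(335,130,378,180),rows=(142,162)); print("side bulb",c,r,onz(s,*c,z),"FK px",proj(s,[*p[:2],z]),"side ring .551 -.2525")
m=mask(t,(375,180,400,220),(0,60,40),(25,255,255)); q=max(cv2.findContours(m,0,1)[0],key=cv2.contourArea)[:,0].astype(float)
q=np.array([q[q[:,1]==v].min(0) for v in range(192,213) if (q[:,1]==v).any()]); q=q[q[:,0]<392]-[.5,0]
depth=(cv2.Rodrigues(t["rvec"])[0]@np.array([.546,-.254,z])+t["tvec"])[2]; R=t["fx"]*.042/depth
r=least_squares(lambda a:np.hypot(*(q-a).T)-R,[400,202]); print(len(q),r.x,R,abs(r.fun).max(),"top bulb",onz(t,*r.x,z),"FK px",proj(t,[*p[:2],z]),"top ring .546 -.254")
S,T=s["color"],t["color"]
cv2.imwrite("pics/c5.png",np.hstack([cv2.resize(S[115:205,318:390],(400,500)),cv2.resize(T[160:260,355:435],(400,500))]))
```

```text
t 7.68 pos [ 0.5488 -0.2463  0.2203] rpy [-3.14  -0.     1.207] F [ 0.2 -0.1 -1.6] w 0.0261 g 60.0 q [-0.56  0.36  0.08  1.29  0.    1.37]
travel [-8.2  0.2 30.3] rot [-0.08 -0.02  0.41]
side bulb [354.47 151.18] 11.78 [ 0.5508 -0.2516  0.148 ] FK px [[354.1 151.8]] side ring .551 -.2525
21 [395.31660079 202.78084083] 13.65738636151136 0.6671804685617637 top bulb [ 0.5453 -0.2536  0.148 ] FK px [[393.  201.6]] top ring .546 -.254
```

View pics/c5.png

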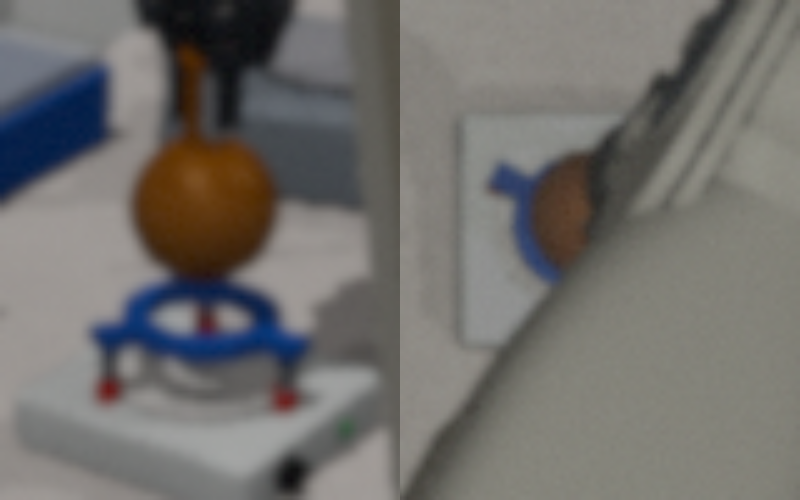

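The bulb is centred over the ring in both views, to about 1 mm, and stands upright. Next I descend gently.

Emit:
servo_tool(
  rotation=[
    [0,0,0],
    [0,0,0],
    [0,0,0],
    [0,0,0],
    [0,0,0],
    [0,0,0],
    [0,0,0],
    [0,0,0],
  ],
  travel=[
    [0,0,5],
    [0,0,11],
    [0,0,17],
    [0,0,22],
    [0,0,26],
    [0,0,29],
    [0,0,30],
    [0,0,30],
  ],
  jaw=[1,1,1,1,1,1,1,1],
)

```text
time_s: 8.45
ee_pos: [0.5489, -0.2465, 0.191]
eef_rot: [-3.141, -0.0, 1.207]
contact_force: [-0.5, -1.1, -1.5]
width: 0.0258
grasp_force: 60.1
```

Emit:
servo_tool(
  rotation=[
    [0,0,0],
    [0,0,0],
    [0,0,0],
    [0,0,0],
    [0,0,0],
    [0,0,0],
    [0,0,0],
    [0,0,0],
  ],
  travel=[
    [0,0,0.5],
    [0,0,1],
    [0,0,1.5],
    [0,0,2],
    [0,0,2.5],
    [0,0,3],
    [0,0,3.5],
    [0,0,4],
  ],
  jaw=[1,1,1,1,1,1,1,1],
)

```text
time_s: 9.12
ee_pos: [0.5491, -0.2466, 0.1876]
eef_rot: [3.141, 0.0, 1.207]
contact_force: [0.2, 0.4, 2.4]
width: 0.0263
grasp_force: 60.3
```

Emit:
servo_tool(
  rotation=[
    [0,0,0],
    [0,0,0],
    [0,0,0],
    [0,0,0],
    [0,0,0],
    [0,0,0],
    [0,0,0],
    [0,0,0],
  ],
  travel=[
    [0,0,0.5],
    [0,0,1],
    [0,0,1.5],
    [0,0,2],
    [0,0,2.5],
    [0,0,3],
    [0,0,3.5],
    [0,0,4],
  ],
  jaw=[1,1,1,1,1,1,1,1],
)

```text
time_s: 9.78
ee_pos: [0.5491, -0.2466, 0.1833]
eef_rot: [3.141, 0.0, 1.207]
contact_force: [0.0, -1.1, 3.4]
width: 0.026
grasp_force: 60.0
```

Run:
```python
from h import *
from workcell import get_image,state
go((.549,-.2465,.17),1.207)
s=get_image("side")
m=mask(s,(325,155,378,195),(105,110,40),(125,255,255)); print("ring box",cv2.boundingRect(m)); print(bulb(s,(335,140,378,190),rows=(152,168)))
cv2.imwrite("pics/c6.png",cv2.resize(s["color"][115:205,318:390],(400,500)))
```

```text
t 9.78 pos [ 0.5491 -0.2466  0.1833] rpy [3.141 0.    1.207] F [ 0.  -1.1  3.4] w 0.026 g 60.0 q [-0.56  0.37  0.    1.2  -0.    1.37]
travel [ 0.  -0.1 13.3] rot [ 0.02  0.01 -0.  ]
ring box (335, 170, 38, 12)
(array([353.71, 162.39]), np.float64(11.43))
```

View pics/c6.png

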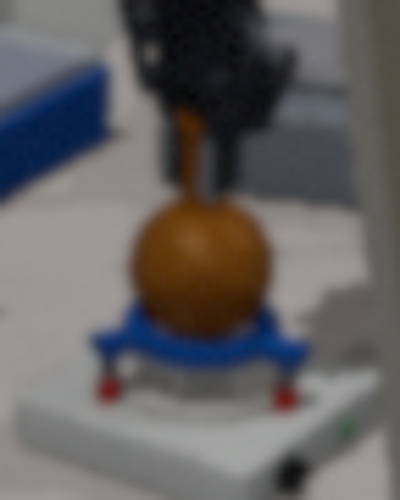

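The flask sits in the ring: the bulb is centred at u 353.7 against 353.8 for the ring, upright, and the force is about 5 N. I go on pressing slowly.

Emit:
servo_tool(
  rotation=[
    [0,0,0],
    [0,0,0],
    [0,0,0],
    [0,0,0],
    [0,0,0],
    [0,0,0],
    [0,0,0],
    [0,0,0],
  ],
  travel=[
    [0,0,0.8],
    [0,0,1.6],
    [0,0,2.4],
    [0,0,3.2],
    [0,0,4],
    [0,0,4.8],
    [0,0,5.6],
    [0,0,6.4],
  ],
  jaw=[1,1,1,1,1,1,1,1],
)

```text
time_s: 10.5
ee_pos: [0.5491, -0.2466, 0.1769]
eef_rot: [3.141, 0.0, 1.207]
contact_force: [-0.3, -1.3, 6.5]
width: 0.0262
grasp_force: 59.8
```

Emit:
servo_tool(
  rotation=[
    [0,0,0],
    [0,0,0],
    [0,0,0],
    [0,0,0],
    [0,0,0],
    [0,0,0],
    [0,0,0],
    [0,0,0],
  ],
  travel=[
    [0,0,0.8],
    [0,0,1.6],
    [0,0,2.4],
    [0,0,3.2],
    [0,0,4],
    [0,0,4.8],
    [0,0,5.4],
    [0,0,6],
  ],
  jaw=[1,1,1,1,1,1,1,1],
)

```text
time_s: 11.17
ee_pos: [0.5491, -0.2466, 0.1712]
eef_rot: [3.141, 0.0, 1.207]
contact_force: [-0.8, -1.4, 7.4]
width: 0.0261
grasp_force: 59.9
```

Emit:
servo_tool(
  rotation=[
    [0,0,0],
    [0,0,0],
    [0,0,0],
    [0,0,0],
    [0,0,0],
    [0,0,0],
    [0,0,0],
    [0,0,0],
  ],
  travel=[
    [0,0,0.4],
    [0,0,0.8],
    [0,0,1.2],
    [0,0,1.6],
    [0,0,2],
    [0,0,2.4],
    [0,0,2.7],
    [0,0,3],
  ],
  jaw=[1,1,1,1,1,1,1,1],
)

```text
time_s: 11.83
ee_pos: [0.5491, -0.2466, 0.1683]
eef_rot: [3.141, 0.0, 1.207]
contact_force: [-0.2, -1.5, 8.8]
width: 0.0263
grasp_force: 60.0
```

Emit:
servo_tool(
  rotation=[
    [0,0,0],
    [0,0,0],
    [0,0,0],
    [0,0,0],
    [0,0,0],
    [0,0,0],
    [0,0,0],
    [0,0,0],
  ],
  travel=[
    [0,0,0.2],
    [0,0,0.4],
    [0,0,0.6],
    [0,0,0.8],
    [0,0,1],
    [0,0,1],
    [0,0,1],
    [0,0,1],
  ],
  jaw=[1,1,1,1,1,1,1,1],
)

```text
time_s: 12.5
ee_pos: [0.5491, -0.2467, 0.1674]
eef_rot: [3.141, 0.0, 1.207]
contact_force: [-0.8, -0.2, 8.4]
width: 0.026
grasp_force: 60.2
```

Emit:
servo_tool(
  rotation=[
    [0,0,0],
    [0,0,0],
    [0,0,0],
    [0,0,0],
    [0,0,0],
    [0,0,0],
    [0,0,0],
    [0,0,0],
  ],
  travel=[
    [0,0,0.2],
    [0,0,0.4],
    [0,0,0.6],
    [0,0,0.8],
    [0,0,1],
    [0,0,1],
    [0,0,1],
    [0,0,1],
  ],
  jaw=[1,1,1,1,1,1,1,1],
)

```text
time_s: 13.17
ee_pos: [0.5493, -0.2469, 0.1671]
eef_rot: [3.14, 0.001, 1.207]
contact_force: [-0.9, -1.8, 13.5]
width: 0.0263
grasp_force: 61.3
```

Run:
```python
from h import *
from workcell import get_image
go((.549,-.2465,.167),1.207)
s=get_image("side")
m=mask(s,(325,155,378,205),(105,110,40),(125,255,255)); print("ring box",cv2.boundingRect(m)); print(bulb(s,(335,140,378,190),rows=(157,173)))
cv2.imwrite("pics/c7.png",cv2.resize(s["color"][115:205,318:390],(400,500)))
```

```text
t 13.17 pos [ 0.5493 -0.2469  0.1671] rpy [3.140e+00 1.000e-03 1.207e+00] F [-0.9 -1.8 13.5] w 0.0263 g 61.3 q [-0.56  0.38 -0.03  1.16 -0.    1.37]
travel [ 0.3 -0.4  0.1] rot [ 0.11  0.05 -0.01]
ring box (335, 175, 38, 11)
(array([353.55, 166.82]), np.float64(11.44))
```

View pics/c7.png

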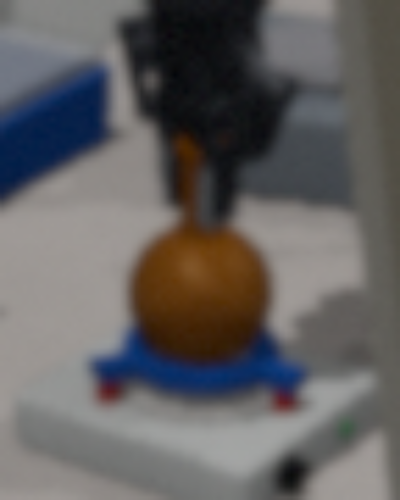

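The ring lugs rest on the red stop posts, at crop (107,385) and (285,395), and the flask is still seated upright and held. I'm handing in.

```bash
python3 -c "
from workcell import hand_in
print(hand_in())"
```

```text
the job is handed in; nothing more can be done
None
```

I set the amber flask in the blue sprung ring and pressed it down until the lugs rested on the stop posts. It was still held there, upright, when I handed the job in at about 13 s. The highest push I read was about 14 N, and the hand-in gave no verdict.

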